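Bed the photometer reagents and timer in the transport foam

TASK

The van is about to drive on: pack the photometer test kit into the foam of the aluminium tray. Stand each of the three screw-capped bottles (not the squat sample cup) upright on the floor of the round pocket that is cut to its diameter, and press the timer, standing on its long edge as it is now, fully down into the rectangular pocket. Leave the sample cup and the beaker where they stand.

Things in the scene. Friction and masses are not known exactly. Their poses are not given: they have to be found in the camera images.
- vial_mid (a point): Clear glass vial with a red screw cap, the slimmest of the three bottles, standing upright: 27 mm diameter, 66 mm high with its cap, 20 to 45 g. The point is its centre, half-way up (33 mm), z up its axis. Body full width to about 50 mm, narrower above.
- small_bottle_mid (a point): Amber bottle with a white screw cap, the middle size, standing upright: 38 mm diameter, 75 mm high with its cap, 35 to 70 g. The point is its centre, half-way up (37.5 mm), z up its axis. Body full width to about 48 mm, narrower above.
- large_bottle_mid (a point): Colourless, clear to whitish bottle with a white screw cap, the largest of the three, standing upright: 48 mm diameter, 92 mm high with its cap, 55 to 115 g. The point is its centre, half-way up (46 mm), z up its axis. Body full width to about 60 mm, narrower above.
- lab_timer_mid (a point): White lab timer, a flat slab standing on its long edge: 20 mm thick (along its x), 62 mm wide (along its y), 56 mm high, 55 to 115 g, display and buttons on one face (-x). The point is its centre, half-way up (28 mm). Grip it across its thickness.
- vial_foam_floor (a point): Block of charcoal foam, 94 mm square, one of four set 2 x 2 (96 mm pitch, any arrangement) in a fixed aluminium tray. This one has the smallest round pocket: 35 mm diameter, light grey floor. Point: centre of the pocket's floor, z up. Pocket 26 mm deep, floor 28 mm and foam top 54 mm above the worktop, mouth bevelled 6 mm wider all round. 
- small_foam_floor (a point): Block of charcoal foam, 94 mm square, one of four set 2 x 2 (96 mm pitch, any arrangement) in a fixed aluminium tray. This one has the middle-sized round pocket: 46 mm diameter, light grey floor. Point: centre of the pocket's floor, z up. Pocket 26 mm deep, floor 28 mm and foam top 54 mm above the worktop, mouth bevelled 6 mm wider all round. 
- large_foam_floor (a point): Block of charcoal foam, 94 mm square, one of four set 2 x 2 (96 mm pitch, any arrangement) in a fixed aluminium tray. This one has the largest round pocket: 56 mm diameter, light grey floor. Point: centre of the pocket's floor, z up. Pocket 26 mm deep, floor 28 mm and foam top 54 mm above the worktop, mouth bevelled 6 mm wider all round. The tray is 200 mm square, its rim lower than the foam.
- timer_foam_floor (a point): Like block with a rectangular pocket, 32 mm (x) by 74 mm (y), for the timer, its width along y, either face forward. Point: centre of the pocket's floor, z up. Pocket 26 mm deep, floor 28 mm and foam top 54 mm above the worktop, mouth bevelled 6 mm wider all round. Springy foam ribs with sloping tops narrow it to 15 mm: the timer stops on them and must be pressed down with a few newtons (up to 8) to reach the floor; they then hold it.
- sample_cup_mid (a point): Bystander: squat clear sample cup with a white screw lid, wider than any of the bottles: 62 mm diameter, 69 mm high, standing among them. The point is its centre, half-way up. It stays where it is.
- beaker_mid (a point): Bystander: open clear glass beaker, 54 mm diameter, 70 mm high, standing beyond them. The point is its centre, half-way up. It stays where it is.
Mind the look-alikes: they are no part of the job. What is meant by the part that bears small_bottle_mid is not pink, and is the smaller of those in its own colour. What is shaped like the part that bears large_bottle_mid but black is not meant.

How it is judged (in metres and radians):
At the end, for the whole second after the job is handed in: Each bottle in the pocket of its diameter, the timer in the rectangular one: within 10 mm of the pocket's axis, at most 5 mm above the floor, tilted under 0.15 rad, timer turned under 0.15 rad from its pocket, all at rest (under 0.02 m/s); sample cup and beaker within 30 mm of where they stood (horizontal distance between vial_mid and vial_foam_floor below 0.01 m and z of vial_mid in the frame of vial_foam_floor below 0.038 m and angle between each of vial_mid, small_bottle_mid, large_bottle_mid, lab_timer_mid's own z axis and vertical below 0.15 rad and linear speed of each of vial, small_bottle, large_bottle, lab_timer below 0.02 m/s and horizontal distance between small_bottle_mid and small_foam_floor below 0.01 m and z of small_bottle_mid in the frame of small_foam_floor below 0.0425 m and horizontal distance between large_bottle_mid and large_foam_floor below 0.01 m and z of large_bottle_mid in the frame of large_foam_floor below 0.051 m and horizontal distance between lab_timer_mid and timer_foam_floor below 0.01 m and z of lab_timer_mid in the frame of timer_foam_floor below 0.033 m and angle between the y axis of lab_timer_mid and the y axis of timer_foam_floor, either way round below 0.15 rad and distance of each of sample_cup_mid, beaker_mid from where it was at the start of the episode below 0.03 m); the robot touches nothing.
It fails at once if The sample cup or the beaker was moved more than 30 mm or tipped (distance of any of sample_cup_mid, beaker_mid from where it was at the start of the episode above 0.03 m or angle between any of sample_cup_mid, beaker_mid's own z axis and vertical above 0.5 rad).
It also fails if it takes over 112 s, if anything falls off the work surface, if the arm or the gripper's body presses on something with over 40 N, if the wrist force passes 120 N, or if a joint passes its speed limit or range.

ROBOT

A 6-joint arm with a two-finger parallel gripper is mounted at the origin on a cart in front of the work surface, level with it; the furniture and walls round the work are solid. World frame = base frame: x ahead of the robot, y to its left, z up, the work surface at z = 0. Lengths are in m, angles in degrees, forces in N, time in s.
With the tool pointing down it reaches from about 0.375 to 0.9 m from the base axis. Payload 3.1 kg.
Tool frame: the origin (TCP) lies between the finger pads; the fingertips stand 22 mm ahead of it and the grasp point (between the pads) lies 3 mm ahead of it (bot.tip_extent is the distance from the TCP to the fingertips, in m); y points along the fingers, z is the direction in which the jaws open and shut, and the axes are right-handed (so a half turn about y gives the same grasp; the last joint's range is limited). The gripper opens to 87 mm and grips with 3 to 60 N. Pads are 19 mm wide; open, the fingers measure 117 mm over their backs; the gripper's body (75 mm by 190 mm) begins 51 mm behind the grasp point.
Start: joints at [-82.248, 30.224, 82.088, -0, 67.689, -10.227], TCP at [0.193, -0.594, 0.221] pointing down, gripper open.
Joint ranges: [-176.69, 176.69], [-43.24, 126.21], [12.49, 139.97], [-82, 262], [0, 151.66], [-163.58, 163.58]. Speed limits (degrees/s): [159.86, 159.86, 180, 180, 180, 180].

INTERFACE

Orientations are given as a 3x3 rotation matrix whose columns are the frame's x, y, z axes.
In Python, from rig import bot, eyes, models gives the robot as it stands. The module is installed in compiled form; this text tells all that it offers.
- The arm moves only by the tool arm_command, never from a script. Its arguments are lists of equal length, an entry for each row: "translation": the shift along the tool's x, y, z each as a share of 0.08 m, from -1 to 1, a list of three; "rotation": the turn, a rotation vector about the tool's x, y, z each as a share of 60 degrees, from -1 to 1, a list of three; "grip": the closure, from -1 (fully open) to 1 (shut), so that 0 is half open. In form: {"translation": [[x, y, z], ...], "rotation": [[rx, ry, rz], ...], "grip": [grip, ...]}. A call has 1 to 5 rows; each row is the pose to reach, as a shift and turn from the pose commanded when the call began, along the tool's axes at that moment; what a row does not reach only later rows make up. A row lasts 1/10 s, in which the tool goes at most 50 mm and 8.59 degrees, less where a joint would pass 70% of its speed; a pose out of reach is approached as far as the arm can. A call with a number of a shift or a turn outside -1 to 1 is refused whole. A call with a gripper value outside its range is refused whole. The fingers move at their own pace and stop on an object; the grip force is fixed at half the most. Time passes only in rows, so rows that repeat a pose let the fingers close. It gives the time, the measured TCP pose, the force and the opening at its end, in the units of the state.
- bot.read_state(): the state, without advancing time (a new reading comes with each control period).
- eyes.capture(name): name is "scene" or "top" or "wrist"; returns a dict with "image" (400x640x3 uint8, blue, green, red), "mtx" (3x3 intrinsics, pixels), "rvec" (rotation vector, rad) and "tvec" (3), from world to camera coordinates, as OpenCV has them; the wrist camera has in their place "hand_eye" (4x4, takes a point from camera to tool coordinates, whose origin is the TCP and whose axes are the tool frame's). Camera axes: x right, y down, z forward; pixel columns grow to the right and rows downward; lengths in m; the calibration is good to about 2 mm. A picture is of the moment at which its call begins: read the wrist's pose just before it. There is no depth.
- bot.hand_in(): hands the job in, once; it reports no verdict.
Trained networks look in the newest picture that a camera, given by its name, has taken for a name from the list of things; names that differ only in an ending like _2 or _b are one class to them, and where a whole thing is asked for, a point or a joint stands for the part that bears it (a point fixed in the world has none). Each returns a list of dicts, best first, with "conf" (0 to 1); they miss things now and then, are a little off and sometimes report something else, mostly with a low value. They report only what shows in the picture. A call takes as long as a camera call. They do not tell look-alikes from the thing itself.
- models.recognise(camera, thing): "extent" ([left, top, right, bottom] as shares, 0 to 1, of the picture: columns of its width, rows of its height, round what is visible of it).
- models.spot_point(camera, thing): "point" ([column, row] as shares, 0 to 1, of the picture: columns of its width, rows of its height: a listed point, or the origin of a listed thing).
The state is a dict: "time_s": time; "joint_positions": joint angles; "qvel": joint speeds; "tau": joint torques, N m; "position": TCP position; "tcp_rot": TCP orientation; "force": force on the tool from outside, world axes, zero at the start; "moment": the same for the moment, N m; "opening": opening from 0.0 (shut) to 1.0 (fully open).
Only numpy, scipy, OpenCV 4.12 (cv2) and the standard library are available. Lean on these libraries where they do the work, as an engineer would, in place of code of your own. Each camera call takes 0.05 s, during which the arm holds its last target. There are 200 camera calls.

## Working session

There is one attempt and no reset: what is moved stays moved. The work goes in short steps, Python scripts to look and compute and a tool call to move; the robot and the scene stay as the last step left them, time stands still between calls to the robot, and variables do not carry over. Pictures are saved under pics/ and viewed, about 12 in all and at most 16, crops included, and the job is handed in when it is done.

Besides the shell and the picture viewer there is one more tool, called after "Emit:" as name(argument=value, ...), one argument or row to a line, values as JSON. arm_command: Moves the arm, as the interface text tells. Shift numbers are shares of 0.08 m and turn numbers shares of 60 degrees, none past 1 either way. Its arguments: {"type":"object","properties":{"translation":{"type":"array"},"rotation":{"type":"array"},"grip":{"type":"array"}},"required":["translation","rotation","grip"]}

```bash
mkdir -p pics; cat > h.py <<'E'
import numpy as np, cv2
from rig import bot, eyes, models
def ray(c,uv):
    K=np.array(c['mtx'],float)
    d=np.linalg.solve(K,np.array([uv[0],uv[1],1.]))
    if 'hand_eye' in c:
        s=c['state'];R=np.array(s['tcp_rot']);p=np.array(s['position']);H=np.array(c['hand_eye'])
        return R@H[:3,3]+p, R@(H[:3,:3]@d)
    R=cv2.Rodrigues(np.array(c['rvec'],float))[0];t=np.array(c['tvec'],float).ravel()
    return -R.T@t, R.T@d
def at_z(c,uv,z):
    o,d=ray(c,uv);return o+d*(z-o[2])/d[2]
def cap(n):
    s=bot.read_state();c=eyes.capture(n);c['state']=s;return c
Z=dict(vial_mid=.033,small_bottle_mid=.0375,large_bottle_mid=.046,lab_timer_mid=.028,vial_foam_floor=.028,small_foam_floor=.028,large_foam_floor=.028,timer_foam_floor=.028,sample_cup_mid=.0345,beaker_mid=.035)
E
python3 - <<'E'
from h import *
for n in('scene','top','wrist'):
    c=cap(n);cv2.imwrite(f'pics/{n}0.png',c['image'])
    print(n, ray(c,(320,200)))
    if n=='wrist':print(c['hand_eye']);
    for k,z in Z.items():
        for r in models.spot_point(n,k)[:4]:
            uv=np.array(r['point'])*[640,400]
            print(n,k,round(r['conf'],2),uv.round(),at_z(c,uv,z)[:2].round(3))
s=bot.read_state();print(s)
E
```

```text
scene (array([-0.33334931,  0.51007828,  0.58948986]), array([ 0.7398976 , -0.45883909, -0.49202513]))
scene vial_mid 0.51 [291. 202.] [0.54 0.06]
scene small_bottle_mid 0.72 [316. 215.] [0.438 0.043]
scene small_bottle_mid 0.62 [334. 225.] [0.377 0.031]
scene small_bottle_mid 0.58 [433. 208.] [ 0.304 -0.219]
scene large_bottle_mid 0.73 [240. 243.] [0.421 0.252]
scene large_bottle_mid 0.73 [412. 209.] [ 0.318 -0.16 ]
scene lab_timer_mid 0.91 [276. 234.] [0.432 0.161]
scene vial_foam_floor 0.6 [353. 200.] [ 0.462 -0.086]
scene large_foam_floor 0.5 [388. 194.] [ 0.435 -0.185]
scene timer_foam_floor 0.56 [344. 187.] [ 0.537 -0.111]
scene sample_cup_mid 0.7 [260. 217.] [0.512 0.162]
scene beaker_mid 0.73 [203. 238.] [0.501 0.311]
top (array([0.4105703 , 0.03996128, 0.89528142]), array([ 0.01869661, -0.01919343, -0.99968834]))
top vial_mid 0.66 [304. 152.] [0.538 0.059]
top small_bottle_mid 0.69 [313. 235.] [0.345 0.041]
top small_bottle_mid 0.63 [431. 250.] [ 0.31  -0.232]
top small_bottle_mid 0.56 [310. 199.] [0.43  0.047]
top large_bottle_mid 0.87 [221. 206.] [0.414 0.248]
top large_bo
[... 894 characters left out ...]
.20885297e+01, -1.66475025e-03,
        6.76879083e+01, -1.02260482e+01]), 'qvel': array([-0.03174096, -0.01958684,  0.10526538,  0.01616813, -0.062148  ,
       -0.0058073 ]), 'tau': array([ 4.85271157e-04, -4.40004444e+01, -1.76979214e+01,  6.35261787e-02,
        5.05625736e-02, -9.92117663e-06]), 'position': array([ 0.19293985, -0.59444809,  0.22105506]), 'tcp_rot': array([[-9.51170222e-01, -2.40239126e-05,  3.08666823e-01],
       [-3.08666823e-01, -2.28011692e-05, -9.51170222e-01],
       [ 2.98887948e-05, -9.99999999e-01,  1.42724084e-05]]), 'force': array([-0.86817499,  0.00284797,  0.35475214]), 'moment': array([-0.01294177, -0.02035338, -0.00900436]), 'opening': 0.9985829993217163}
```

View pics/scene0.png

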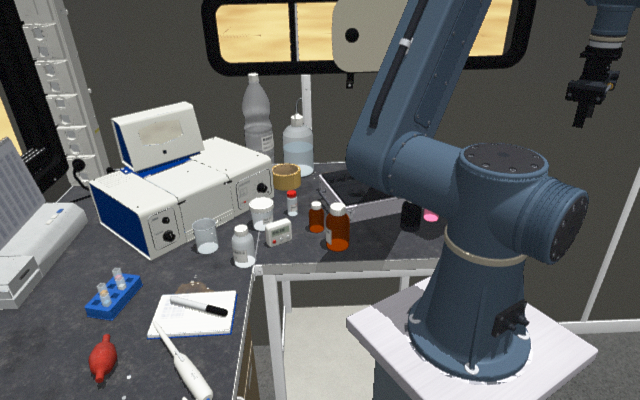

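View pics/top0.png

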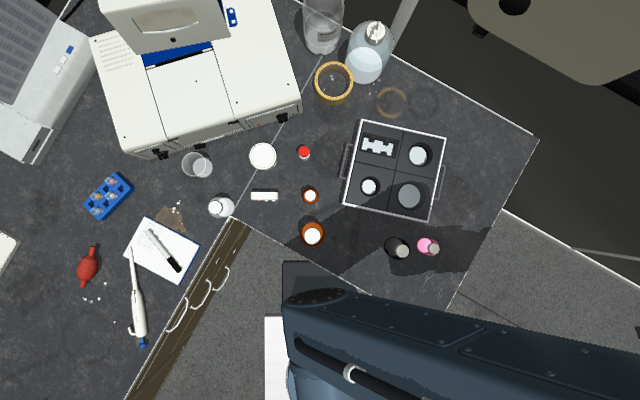

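Scene(640x400)/top: small amber candidates are top (310,197) (smaller amber, chosen), (312,235) (bigger amber) and pink (428,246). The large bottle is the white one at (221,207), and the black one at (398,247) is a decoy. The vial is the red cap at (304,152), the timer (264,196), the cup (263,155) and the beaker (197,165). The tray is at (393,170), turned about -11°. I'll move over the tray first.

Emit:
arm_command(
  translation=[
    [-1, 0, -1],
    [-1, 0, -1],
    [-1, 0, -1],
    [-1, 0, -1],
    [-1, 0, -1],
  ],
  rotation=[
    [0, -0.7, 0],
    [0, -0.7, 0],
    [0, -0.7, 0],
    [0, -0.7, 0],
    [0, -0.7, 0],
  ],
  grip=[-1, -1, -1, -1, -1],
)

```text
time_s: 2.15
position: [0.2449, -0.4929, 0.2214]
tcp_rot: [[-0.494, 0.0, 0.869], [-0.869, -0.0, -0.494], [0.0, -1.0, 0.0]]
force: [0.0, 0.2, 0.4]
opening: 0.999
```

Emit:
arm_command(
  translation=[
    [-1, 0, 0.5],
    [-1, 0, 0.5],
    [-1, 0, 0.5],
  ],
  rotation=[
    [0, -0.3, 0],
    [0, -0.3, 0],
    [0, -0.3, 0],
  ],
  grip=[-1, -1, -1],
)

```text
time_s: 2.45
position: [0.322, -0.4414, 0.2211]
tcp_rot: [[-0.202, 0.001, 0.979], [-0.979, 0.002, -0.202], [-0.002, -1.0, 0.001]]
force: [-0.5, 0.1, -0.3]
opening: 1.0
```

Emit:
arm_command(
  translation=[
    [-1, 0, 0.33],
    [-1, 0, 0.33],
  ],
  rotation=[
    [0, 0, 0],
    [0, 0, 0],
  ],
  grip=[-1, -1],
)

```text
time_s: 2.65
position: [0.3617, -0.3706, 0.221]
tcp_rot: [[-0.21, -0.0, 0.978], [-0.978, 0.001, -0.21], [-0.001, -1.0, -0.0]]
force: [0.1, -0.3, -0.4]
opening: 0.999
```

Emit:
arm_command(
  translation=[
    [-1, 0, 0.33],
    [-1, 0, 0.33],
  ],
  rotation=[
    [0, 0, 0],
    [0, 0, 0],
  ],
  grip=[-1, -1],
)

```text
time_s: 2.85
position: [0.4043, -0.2971, 0.2211]
tcp_rot: [[-0.209, -0.0, 0.978], [-0.978, 0.001, -0.209], [-0.0, -1.0, -0.0]]
force: [-0.0, -1.0, -0.5]
opening: 1.001
```

Emit:
arm_command(
  translation=[
    [-1, 0, 0.33],
    [-1, 0, 0.33],
  ],
  rotation=[
    [0, 0, 0],
    [0, 0, 0],
  ],
  grip=[-1, -1],
)

```text
time_s: 3.05
position: [0.4471, -0.2245, 0.2212]
tcp_rot: [[-0.209, 0.0, 0.978], [-0.978, 0.0, -0.209], [-0.0, -1.0, 0.0]]
force: [0.6, -1.2, 0.4]
opening: 1.003
```

Emit:
arm_command(
  translation=[
    [-1, 0, 0.33],
    [-1, 0, 0.33],
    [-1, 0, 0.33],
    [-1, 0, 0.33],
  ],
  rotation=[
    [0, 0, 0],
    [0, 0, 0],
    [0, 0, 0],
    [0, 0, 0],
  ],
  grip=[-1, -1, -1, -1],
)

```text
time_s: 3.45
position: [0.489, -0.1536, 0.2211]
tcp_rot: [[-0.207, -0.0, 0.978], [-0.978, -0.001, -0.207], [0.001, -1.0, 0.0]]
force: [-0.2, -0.2, 0.2]
opening: 1.002
```

```bash
python3 - <<'E'
from h import *
c=cap('wrist');cv2.imwrite('pics/w1.png',c['image'])
for k in ('vial_foam_floor','small_foam_floor','large_foam_floor','timer_foam_floor'):
    for r in models.spot_point('wrist',k)[:3]:
        uv=np.array(r['point'])*[640,400];print(k,round(r['conf'],2),uv.round(),at_z(c,uv,.028)[:2].round(4))
E
```

```text
vial_foam_floor 0.91 [280. 129.] [ 0.4542 -0.0885]
small_foam_floor 0.85 [364. 211.] [ 0.5307 -0.2043]
large_foam_floor 0.69 [281. 214.] [ 0.4311 -0.1865]
timer_foam_floor 0.8 [368. 131.] [ 0.5521 -0.1112]
timer_foam_floor 0.54 [284. 134.] [ 0.4574 -0.095 ]
```

View pics/w1.png

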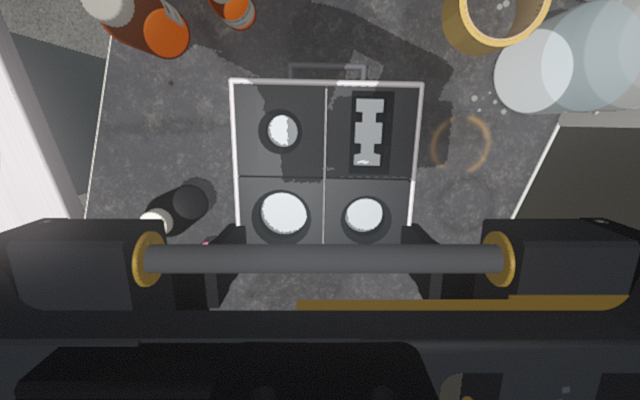

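The wrist picture shows the vial pocket at (283,131), timer pocket (369,131), large (281,214) and small (364,214). A square-grid fit gives centre (.491,-.1475) and yaw -12°. Next I'll look over the bottles.

Emit:
arm_command(
  translation=[
    [-0.87, 0, -0.44],
    [-0.87, 0, -0.44],
  ],
  rotation=[
    [0, 0, 0],
    [0, 0, 0],
  ],
  grip=[-0.25, -0.25],
)

```text
time_s: 3.9
position: [0.4673, -0.0774, 0.2207]
tcp_rot: [[-0.211, -0.002, 0.977], [-0.977, 0.002, -0.211], [-0.001, -1.0, -0.002]]
force: [-0.7, 0.4, 0.4]
opening: 0.893
```

Emit:
arm_command(
  translation=[
    [-0.87, 0, -0.44],
    [-0.87, 0, -0.44],
    [-0.87, 0, -0.44],
    [-0.87, 0, -0.44],
  ],
  rotation=[
    [0, 0, 0],
    [0, 0, 0],
    [0, 0, 0],
    [0, 0, 0],
  ],
  grip=[-0.25, -0.25, -0.25, -0.25],
)

```text
time_s: 4.3
position: [0.4494, -0.0032, 0.2213]
tcp_rot: [[-0.208, 0.001, 0.978], [-0.978, -0.001, -0.208], [0.001, -1.0, 0.001]]
force: [0.1, 0.1, -0.1]
opening: 0.64
```

```bash
python3 - <<'E'
from h import *
print(bot.read_state()['position'])
c=cap('wrist');cv2.imwrite('pics/w2.png',c['image'])
for k in ('vial_mid','small_bottle_mid','large_bottle_mid','lab_timer_mid','sample_cup_mid','beaker_mid'):
    for r in models.spot_point('wrist',k)[:3]:
        uv=np.array(r['point'])*[640,400];print(k,round(r['conf'],2),uv.round(),at_z(c,uv,Z[k])[:2].round(4))
E
```

```text
[ 0.44941345 -0.00321701  0.22132473]
vial_mid 0.83 [386. 107.] [0.536  0.0597]
small_bottle_mid 0.93 [223. 159.] [0.3453 0.043 ]
small_bottle_mid 0.64 [302. 140.] [0.4379 0.045 ]
lab_timer_mid 0.68 [278.  45.] [0.4339 0.1469]
lab_timer_mid 0.42 [420. 247.] [ 0.5511 -0.1142]
sample_cup_mid 0.64 [363.  21.] [0.5255 0.1488]
```

View pics/w2.png

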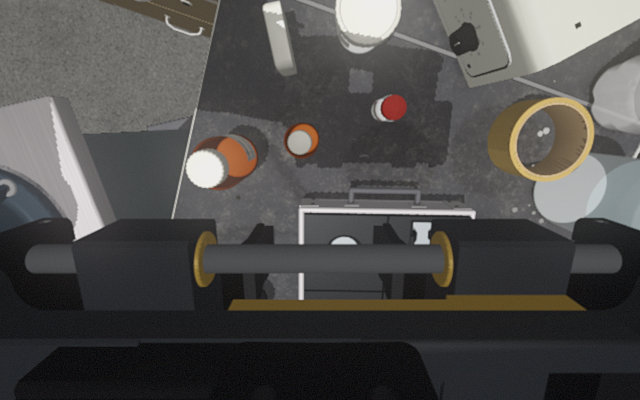

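The wrist view shows the small amber at (301,140), the bigger amber at (220,163), the vial at (390,108), the timer slab at (280,38) with yaw about 0°, and the cup at (368,12). I'm choosing (301,140), the smaller amber, which is world (.436,.045).

Emit:
arm_command(
  translation=[
    [-0.55, 0.9, -0.29],
    [-0.55, 0.9, -0.29],
    [-0.55, 0.9, -0.29],
    [-0.55, 0.9, -0.29],
  ],
  rotation=[
    [0, 0, 0],
    [0, 0, 0],
    [0, 0, 0],
    [0, 0, 0],
  ],
  grip=[-0.25, -0.25, -0.25, -0.25],
)

```text
time_s: 5.05
position: [0.4359, 0.045, 0.1489]
tcp_rot: [[-0.207, -0.001, 0.978], [-0.978, -0.0, -0.207], [0.0, -1.0, -0.001]]
force: [-0.1, -0.8, -1.0]
opening: 0.626
```

```bash
python3 - <<'E'
from h import *
print(bot.read_state()['position'])
c=cap('wrist');cv2.imwrite('pics/w3.png',c['image'])
for k in ('small_bottle_mid','lab_timer_mid','large_bottle_mid'):
    for r in models.spot_point('wrist',k)[:3]:
        uv=np.array(r['point'])*[640,400];print(k,round(r['conf'],2),uv.round(),at_z(c,uv,Z[k])[:2].round(4))
E
```

```text
[0.4358856  0.04499925 0.14894852]
small_bottle_mid 0.87 [226. 224.] [0.342  0.0355]
small_bottle_mid 0.84 [323. 194.] [0.4368 0.0444]
lab_timer_mid 0.87 [297.  78.] [0.4358 0.1486]
```

View pics/w3.png

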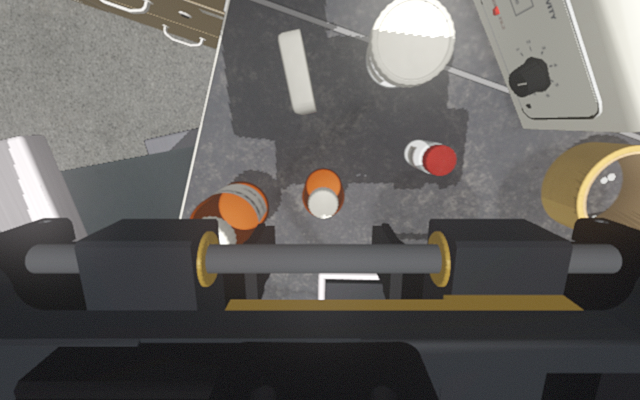

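The close view confirms the small amber at (323,194), world (.437,.0445), in line with the jaws. Descending.

Emit:
arm_command(
  translation=[
    [0, 0.62, 0],
    [0, 0.62, 0],
    [0, 0.62, 0],
  ],
  rotation=[
    [0, 0, 0],
    [0, 0, 0],
    [0, 0, 0],
  ],
  grip=[-0.25, -0.25, -0.25],
)

```text
time_s: 5.55
position: [0.4351, 0.0449, 0.0995]
tcp_rot: [[-0.209, -0.002, 0.978], [-0.978, 0.0, -0.209], [0.0, -1.0, -0.002]]
force: [-0.8, 0.5, 0.5]
opening: 0.624
```

Emit:
arm_command(
  translation=[
    [0, 0.62, 0],
    [0, 0.62, 0],
    [0, 0.62, 0],
    [0, 0.62, 0],
    [0, 0.62, 0],
  ],
  rotation=[
    [0, 0, 0],
    [0, 0, 0],
    [0, 0, 0],
    [0, 0, 0],
    [0, 0, 0],
  ],
  grip=[-0.25, -0.25, -0.25, 0.5, 0.5],
)

```text
time_s: 6.05
position: [0.4374, 0.045, 0.0531]
tcp_rot: [[-0.208, 0.007, 0.978], [-0.978, -0.001, -0.208], [-0.0, -1.0, 0.007]]
force: [0.1, -0.7, -0.2]
opening: 0.523
```

Emit:
arm_command(
  translation=[
    [0, 0, 0],
    [0, 0, 0],
    [0, 0, 0],
    [0, -0.2, 0],
    [0, -0.2, 0],
  ],
  rotation=[
    [0, 0, 0],
    [0, 0, 0],
    [0, 0, 0],
    [0, 0, 0],
    [0, 0, 0],
  ],
  grip=[0.5, 0.5, 0.5, 0.5, 0.5],
)

```text
time_s: 6.55
position: [0.4367, 0.0452, 0.0675]
tcp_rot: [[-0.208, 0.004, 0.978], [-0.978, -0.001, -0.208], [-0.0, -1.0, 0.004]]
force: [0.7, -0.1, -0.2]
opening: 0.359
```

Emit:
arm_command(
  translation=[
    [0, 0, 0],
    [0, -0.3, 0],
    [0, -0.3, 0],
  ],
  rotation=[
    [0, 0, 0],
    [0, 0, 0],
    [0, 0, 0],
  ],
  grip=[1, 1, 1],
)

```text
time_s: 6.85
position: [0.4367, 0.0451, 0.0909]
tcp_rot: [[-0.208, 0.003, 0.978], [-0.978, -0.0, -0.208], [-0.0, -1.0, 0.003]]
force: [0.2, 0.1, -1.5]
opening: 0.357
```

```bash
python3 - <<'E'
from h import *
c=cap('wrist');w=c['image'][100:360,160:480]
s=cap('scene')['image'][170:270,250:370]
cv2.imwrite('pics/w4.png',np.hstack([cv2.resize(w,(400,325)),cv2.resize(s,(390,325))]))
E
```

```text
(no output)
```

View pics/w4.png

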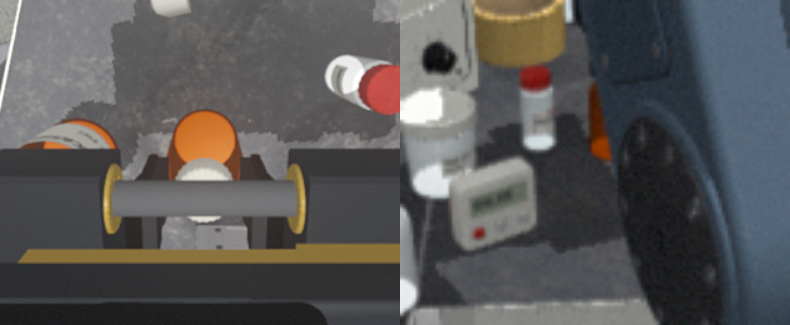

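The bottle is held at .357 opening, probably on the shoulder or cap. Lifting and carrying it to the small pocket.

Emit:
arm_command(
  translation=[
    [0, -0.9, 0],
    [0, -0.9, 0],
    [0, -0.9, 0],
  ],
  rotation=[
    [0, 0, 0],
    [0, 0, 0],
    [0, 0, 0],
  ],
  grip=[1, 1, 1],
)

```text
time_s: 7.25
position: [0.4373, 0.0451, 0.1631]
tcp_rot: [[-0.208, 0.004, 0.978], [-0.978, -0.001, -0.208], [-0.0, -1.0, 0.005]]
force: [0.5, -0.2, -0.9]
opening: 0.355
```

Emit:
arm_command(
  translation=[
    [0.94, 0, 0.59],
    [0.94, 0, 0.59],
    [0.94, 0, 0.59],
  ],
  rotation=[
    [0, 0, 0],
    [0, 0, 0],
    [0, 0, 0],
  ],
  grip=[1, 1, 1],
)

```text
time_s: 7.55
position: [0.4687, -0.0421, 0.1607]
tcp_rot: [[-0.212, 0.003, 0.977], [-0.977, -0.002, -0.212], [0.001, -1.0, 0.003]]
force: [0.1, 0.7, 0.4]
opening: 0.356
```

Emit:
arm_command(
  translation=[
    [0.94, 0, 0.59],
    [0.94, 0, 0.59],
    [0.94, 0, 0.59],
  ],
  rotation=[
    [0, 0, 0],
    [0, 0, 0],
    [0, 0, 0],
  ],
  grip=[1, 1, 1],
)

```text
time_s: 7.85
position: [0.4988, -0.1256, 0.1605]
tcp_rot: [[-0.212, 0.002, 0.977], [-0.977, -0.002, -0.212], [0.002, -1.0, 0.003]]
force: [0.3, 0.7, -0.6]
opening: 0.354
```

Emit:
arm_command(
  translation=[
    [0.94, 0, 0.59],
    [0.94, 0, 0.59],
    [0.94, 0, 0.59],
    [0.94, 0, 0.59],
    [0.94, 0, 0.59],
  ],
  rotation=[
    [0, 0, 0],
    [0, 0, 0],
    [0, 0, 0],
    [0, 0, 0],
    [0, 0, 0],
  ],
  grip=[1, 1, 1, 1, 1],
)

```text
time_s: 8.35
position: [0.5253, -0.2026, 0.1605]
tcp_rot: [[-0.208, -0.004, 0.978], [-0.978, 0.003, -0.208], [-0.002, -1.0, -0.004]]
force: [-0.1, 0.6, -0.1]
opening: 0.353
```

```bash
python3 - <<'E'
from h import *
s=bot.read_state();print(s['position'],s['opening'],s['force'])
c=cap('wrist')
for k in ('vial_foam_floor','large_foam_floor','timer_foam_floor','small_bottle_mid'):
    for r in models.spot_point('wrist',k)[:3]:
        uv=np.array(r['point'])*[640,400];print(k,round(r['conf'],2),uv.round(),at_z(c,uv,.028)[:2].round(4))
t=cap('top')['image'][100:260,280:480]
cv2.imwrite('pics/w5.png',np.hstack([cv2.resize(c['image'][60:360,100:540],(440,300)),cv2.resize(t,(360,300))]))
E
```

```text
[ 0.52528344 -0.20255169  0.16047272] 0.3528636768649984 [-0.10629622  0.56933284 -0.13806496]
vial_foam_floor 0.77 [225.  90.] [ 0.4579 -0.0925]
large_foam_floor 0.55 [226. 192.] [ 0.4315 -0.1857]
timer_foam_floor 0.82 [328.  90.] [ 0.5502 -0.1127]
small_bottle_mid 0.68 [323. 229.] [ 0.5172 -0.2435]
```

View pics/w5.png

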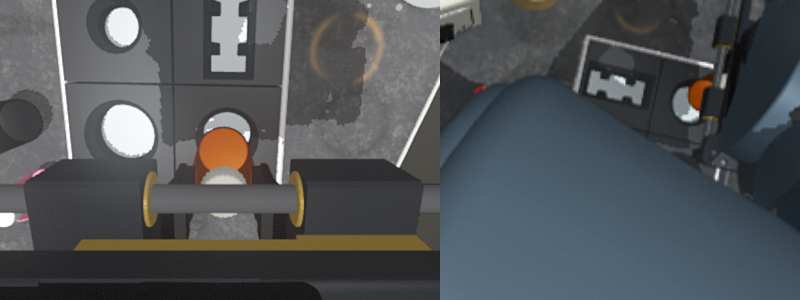

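The bottle hangs upright just short of its pocket (crop (225,128)). Small correction, then down.

Emit:
arm_command(
  translation=[
    [0.03, 0, 0.05],
    [0.03, 0.4, 0.05],
    [0.03, 0.7, 0.05],
    [0.03, 0.93, 0.05],
    [0.03, 0.93, 0.05],
  ],
  rotation=[
    [0, 0, 0],
    [0, 0, 0],
    [0, 0, 0],
    [0, 0, 0],
    [0, 0, 0],
  ],
  grip=[1, 1, 1, 1, 1],
)

```text
time_s: 9.15
position: [0.529, -0.2072, 0.0851]
tcp_rot: [[-0.208, -0.004, 0.978], [-0.978, 0.003, -0.208], [-0.002, -1.0, -0.005]]
force: [-1.0, -0.2, -0.6]
opening: 0.351
```

Emit:
arm_command(
  translation=[
    [0, 0.05, 0],
    [0, 0.05, 0],
  ],
  rotation=[
    [0, 0, 0],
    [0, 0, 0],
  ],
  grip=[1, 1],
)

```text
time_s: 9.35
position: [0.5311, -0.2085, 0.0841]
tcp_rot: [[-0.208, 0.001, 0.978], [-0.978, -0.001, -0.208], [0.001, -1.0, 0.001]]
force: [-0.9, 1.0, -0.0]
opening: 0.359
```

Emit:
arm_command(
  translation=[
    [0, 0.02, 0],
    [0, 0.02, 0],
    [0, 0.02, 0],
  ],
  rotation=[
    [0, 0, 0],
    [0, 0, 0],
    [0, 0, 0],
  ],
  grip=[1, 1, 1],
)

```text
time_s: 9.65
position: [0.5308, -0.2082, 0.0824]
tcp_rot: [[-0.208, 0.001, 0.978], [-0.978, -0.001, -0.208], [0.0, -1.0, 0.001]]
force: [-1.3, 0.1, -0.7]
opening: 0.361
```

Emit:
arm_command(
  translation=[
    [0, 0, 0],
    [0, 0, 0],
    [0, 0, 0],
    [0, 0, 0],
    [0, 0, 0],
  ],
  rotation=[
    [0, 0, 0],
    [0, 0, 0],
    [0, 0, 0],
    [0, 0, 0],
    [0, 0, 0],
  ],
  grip=[-0.4, -0.4, -0.4, -0.4, -0.4],
)

```text
time_s: 10.15
position: [0.5305, -0.2081, 0.0818]
tcp_rot: [[-0.208, -0.0, 0.978], [-0.978, 0.0, -0.208], [-0.0, -1.0, -0.0]]
force: [0.4, -0.8, -0.5]
opening: 0.68
```

Emit:
arm_command(
  translation=[
    [0, -1, 0],
    [0, -1, 0],
    [0, -1, 0],
  ],
  rotation=[
    [0, 0, 0],
    [0, 0, 0],
    [0, 0, 0],
  ],
  grip=[-0.4, -0.4, -0.4],
)

```text
time_s: 10.45
position: [0.5334, -0.2098, 0.166]
tcp_rot: [[-0.208, 0.008, 0.978], [-0.978, -0.005, -0.208], [0.003, -1.0, 0.009]]
force: [0.2, -0.8, 0.6]
opening: 0.698
```

Emit:
arm_command(
  translation=[
    [-1, 0, -0.2],
    [-1, 0, -0.2],
  ],
  rotation=[
    [0, 0, 0],
    [0, 0, 0],
  ],
  grip=[-0.25, -0.25],
)

```text
time_s: 10.65
position: [0.5304, -0.1249, 0.1613]
tcp_rot: [[-0.21, -0.002, 0.978], [-0.978, 0.002, -0.21], [-0.001, -1.0, -0.002]]
force: [-0.3, 0.3, -1.0]
opening: 0.646
```

Emit:
arm_command(
  translation=[
    [-1, 0, -0.2],
    [-1, 0, -0.2],
  ],
  rotation=[
    [0, 0, 0],
    [0, 0, 0],
  ],
  grip=[-0.25, -0.25],
)

```text
time_s: 10.85
position: [0.531, -0.0421, 0.1609]
tcp_rot: [[-0.208, -0.003, 0.978], [-0.978, 0.001, -0.208], [-0.001, -1.0, -0.003]]
force: [0.1, -1.2, -0.2]
opening: 0.626
```

Emit:
arm_command(
  translation=[
    [-0.95, 0, -0.2],
    [-0.95, 0, -0.2],
    [-0.95, 0, -0.2],
    [-0.95, 0, -0.2],
  ],
  rotation=[
    [0, 0, 0],
    [0, 0, 0],
    [0, 0, 0],
    [0, 0, 0],
  ],
  grip=[-0.25, -0.25, -0.25, -0.25],
)

```text
time_s: 11.25
position: [0.5322, 0.0331, 0.1612]
tcp_rot: [[-0.206, -0.001, 0.978], [-0.978, -0.0, -0.206], [0.001, -1.0, -0.001]]
force: [-0.5, -0.2, 0.0]
opening: 0.623
```

```bash
python3 - <<'E'
from h import *
s=bot.read_state();print(s['position'],s['opening'])
c=cap('wrist');cv2.imwrite('pics/w6.png',c['image'])
for k in ('vial_mid','lab_timer_mid','sample_cup_mid'):
    for r in models.spot_point('wrist',k)[:2]:
        uv=np.array(r['point'])*[640,400];print(k,round(r['conf'],2),uv.round(),at_z(c,uv,Z[k])[:2].round(4))
E
```

```text
[0.53220101 0.03313001 0.16122063] 0.6231475381116544
vial_mid 0.86 [322. 164.] [0.5377 0.0583]
sample_cup_mid 0.68 [288.  66.] [0.5266 0.1491]
```

Emit:
arm_command(
  translation=[
    [-0.32, 0, 0],
    [-0.32, 0.5, 0],
    [-0.32, 1, 0],
  ],
  rotation=[
    [0, 0, 0],
    [0, 0, 0],
    [0, 0, 0],
  ],
  grip=[-0.25, -0.25, -0.25],
)

```text
time_s: 11.75
position: [0.54, 0.0569, 0.0823]
tcp_rot: [[-0.209, 0.005, 0.978], [-0.978, -0.001, -0.209], [-0.0, -1.0, 0.005]]
force: [1.1, -0.5, -0.8]
opening: 0.62
```

Emit:
arm_command(
  translation=[
    [0, 0.42, 0],
    [0, 0.42, 0],
    [0, 0.42, 0],
    [0, 0.42, 0],
    [0, 0.42, 0],
  ],
  rotation=[
    [0, 0, 0],
    [0, 0, 0],
    [0, 0, 0],
    [0, 0, 0],
    [0, 0, 0],
  ],
  grip=[-0.25, -0.25, -0.25, -0.25, -0.25],
)

```text
time_s: 12.25
position: [0.5395, 0.0574, 0.0502]
tcp_rot: [[-0.209, 0.004, 0.978], [-0.978, -0.0, -0.209], [-0.0, -1.0, 0.004]]
force: [0.3, -0.4, -0.4]
opening: 0.622
```

Emit:
arm_command(
  translation=[
    [0, 0, 0],
    [0, 0, 0],
    [0, 0, 0],
    [0, 0, 0],
    [0, 0, 0],
  ],
  rotation=[
    [0, 0, 0],
    [0, 0, 0],
    [0, 0, 0],
    [0, 0, 0],
    [0, 0, 0],
  ],
  grip=[1, 1, 1, 1, 1],
)

```text
time_s: 12.75
position: [0.538, 0.0578, 0.0483]
tcp_rot: [[-0.208, 0.0, 0.978], [-0.978, 0.0, -0.208], [-0.0, -1.0, 0.0]]
force: [-0.3, 0.3, -0.2]
opening: 0.272
```

Emit:
arm_command(
  translation=[
    [0, 0, 0],
    [0, 0, 0],
    [0, 0, 0],
  ],
  rotation=[
    [0, 0, 0],
    [0, 0, 0],
    [0, 0, 0],
  ],
  grip=[1, 1, 1],
)

```text
time_s: 13.05
position: [0.538, 0.0578, 0.0483]
tcp_rot: [[-0.208, -0.0, 0.978], [-0.978, 0.0, -0.208], [-0.0, -1.0, -0.0]]
force: [0.4, 0.2, 1.2]
opening: 0.27
```

Emit:
arm_command(
  translation=[
    [0, -1, 0],
    [0, -1, 0],
    [0, -1, 0],
  ],
  rotation=[
    [0, 0, 0],
    [0, 0, 0],
    [0, 0, 0],
  ],
  grip=[1, 1, 1],
)

```text
time_s: 13.35
position: [0.5411, 0.0576, 0.1318]
tcp_rot: [[-0.208, 0.009, 0.978], [-0.978, -0.001, -0.208], [-0.001, -1.0, 0.008]]
force: [0.9, 0.1, -0.9]
opening: 0.273
```

Emit:
arm_command(
  translation=[
    [1, -0.3, -0.31],
    [1, -0.3, -0.31],
    [1, -0.3, -0.31],
  ],
  rotation=[
    [0, 0, 0],
    [0, 0, 0],
    [0, 0, 0],
  ],
  grip=[1, 1, 1],
)

```text
time_s: 13.65
position: [0.4952, -0.0177, 0.1524]
tcp_rot: [[-0.212, -0.001, 0.977], [-0.977, -0.001, -0.212], [0.001, -1.0, -0.001]]
force: [-0.0, 1.1, -1.1]
opening: 0.269
```

Emit:
arm_command(
  translation=[
    [0.9, 0, -0.31],
    [0.9, 0, -0.31],
    [0.9, 0, -0.31],
    [0.9, 0, -0.31],
  ],
  rotation=[
    [0, 0, 0],
    [0, 0, 0],
    [0, 0, 0],
    [0, 0, 0],
  ],
  grip=[1, 1, 1, 1],
)

```text
time_s: 14.05
position: [0.4579, -0.0803, 0.1517]
tcp_rot: [[-0.21, -0.0, 0.978], [-0.978, 0.001, -0.21], [-0.001, -1.0, -0.001]]
force: [-0.3, 0.2, -1.0]
opening: 0.267
```

```bash
python3 - <<'E'
from h import *
s=bot.read_state();print(s['position'],s['opening'])
c=cap('wrist')
for k in ('vial_foam_floor','timer_foam_floor','vial_mid'):
    for r in models.spot_point('wrist',k)[:2]:
        uv=np.array(r['point'])*[640,400];print(k,round(r['conf'],2),uv.round(),at_z(c,uv,.028)[:2].round(4))
t=cap('top')['image'][100:260,280:480]
cv2.imwrite('pics/w7.png',np.hstack([cv2.resize(c['image'][60:360,100:540],(440,300)),cv2.resize(t,(360,300))]))
E
```

```text
[ 0.45787415 -0.08027511  0.15167466] 0.2670364254084308
vial_foam_floor 0.81 [324. 203.] [ 0.4574 -0.0923]
timer_foam_floor 0.61 [423. 203.] [ 0.5517 -0.1122]
vial_mid 0.85 [322. 227.] [ 0.4507 -0.1163]
```

View pics/w7.png

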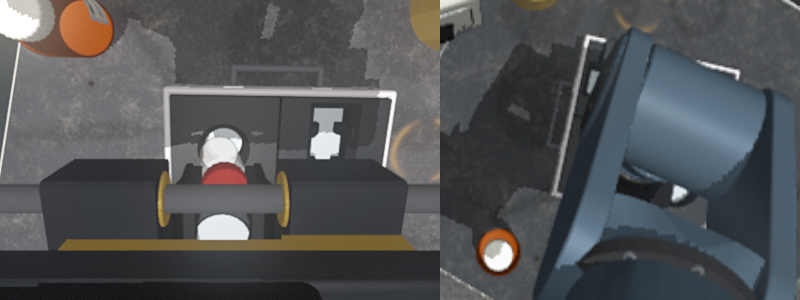

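The vial hangs upright with its pocket just ahead (crop (225,135)), 11 mm along tool x.

Emit:
arm_command(
  translation=[
    [0.14, 0, 0.01],
    [0.14, 0, 0.01],
    [0.14, 0.5, 0.01],
    [0.14, 0.91, 0.01],
    [0.14, 0.91, 0.01],
  ],
  rotation=[
    [0, 0, 0],
    [0, 0, 0],
    [0, 0, 0],
    [0, 0, 0],
    [0, 0, 0],
  ],
  grip=[1, 1, 1, 1, 1],
)

```text
time_s: 14.8
position: [0.4537, -0.0908, 0.0766]
tcp_rot: [[-0.209, -0.007, 0.978], [-0.978, 0.003, -0.209], [-0.002, -1.0, -0.008]]
force: [-1.1, -0.1, 0.5]
opening: 0.283
```

Emit:
arm_command(
  translation=[
    [0, 0, 0],
    [0, 0, 0],
    [0, 0.01, 0],
  ],
  rotation=[
    [0, 0, 0],
    [0, 0, 0],
    [0, 0, 0],
  ],
  grip=[1, 1, 1],
)

```text
time_s: 15.1
position: [0.4567, -0.0919, 0.08]
tcp_rot: [[-0.208, 0.002, 0.978], [-0.978, -0.001, -0.208], [0.001, -1.0, 0.002]]
force: [-0.8, -0.6, 0.6]
opening: 0.281
```

Emit:
arm_command(
  translation=[
    [0, 0.02, 0],
    [0, 0.02, 0],
    [0, 0.02, 0],
    [0, 0.02, 0],
    [0, 0.02, 0],
  ],
  rotation=[
    [0, 0, 0],
    [0, 0, 0],
    [0, 0, 0],
    [0, 0, 0],
    [0, 0, 0],
  ],
  grip=[1, 1, 1, -0.25, -0.25],
)

```text
time_s: 15.6
position: [0.4568, -0.0918, 0.0772]
tcp_rot: [[-0.208, 0.001, 0.978], [-0.978, -0.0, -0.208], [0.0, -1.0, 0.001]]
force: [0.3, -0.6, -0.8]
opening: 0.391
```

Emit:
arm_command(
  translation=[
    [0, 0, 0],
    [0, 0, 0],
    [0, 0, 0],
    [0, 0, 0],
    [0, 0, 0],
  ],
  rotation=[
    [0, 0, 0],
    [0, 0, 0],
    [0, 0, 0],
    [0, 0, 0],
    [0, 0, 0],
  ],
  grip=[-0.25, -0.25, -0.25, -0.25, -0.25],
)

```text
time_s: 16.1
position: [0.4563, -0.0917, 0.077]
tcp_rot: [[-0.208, 0.0, 0.978], [-0.978, -0.0, -0.208], [-0.0, -1.0, 0.0]]
force: [-0.1, 0.3, 0.4]
opening: 0.619
```

Emit:
arm_command(
  translation=[
    [0, -1, 0],
    [0, -1, 0],
    [0, -1, 0],
    [0, -1, 0],
  ],
  rotation=[
    [0, 0, 0],
    [0, 0, 0],
    [0, 0, 0],
    [0, 0, 0],
  ],
  grip=[-0.25, -0.25, -0.25, -0.25],
)

```text
time_s: 16.5
position: [0.4564, -0.0917, 0.1575]
tcp_rot: [[-0.208, 0.001, 0.978], [-0.978, -0.001, -0.208], [0.0, -1.0, 0.001]]
force: [-0.4, 0.5, 0.0]
opening: 0.624
```

Emit:
arm_command(
  translation=[
    [-1, 0, -0.3],
    [-1, 0, -0.3],
  ],
  rotation=[
    [0, 0, 0],
    [0, 0, 0],
  ],
  grip=[-0.25, -0.25],
)

```text
time_s: 16.7
position: [0.4477, -0.0072, 0.1558]
tcp_rot: [[-0.211, -0.004, 0.978], [-0.978, 0.002, -0.211], [-0.001, -1.0, -0.004]]
force: [0.2, 0.2, 1.0]
opening: 0.622
```

Emit:
arm_command(
  translation=[
    [-1, 0, -0.3],
    [-1, 0, -0.3],
  ],
  rotation=[
    [0, 0, 0],
    [0, 0, 0],
  ],
  grip=[-0.25, -0.25],
)

```text
time_s: 16.9
position: [0.4405, 0.077, 0.1557]
tcp_rot: [[-0.208, -0.004, 0.978], [-0.978, 0.001, -0.208], [0.0, -1.0, -0.004]]
force: [-0.3, -0.1, -0.3]
opening: 0.626
```

Emit:
arm_command(
  translation=[
    [-0.6, 0, -0.25],
    [-0.6, 0, -0.25],
    [-0.6, 0, -0.25],
    [-0.6, 0, -0.25],
  ],
  rotation=[
    [0, -0.2, 0],
    [0, -0.2, 0],
    [0, -0.2, 0],
    [0, -0.2, 0],
  ],
  grip=[-0.25, -0.25, -0.25, -0.25],
)

```text
time_s: 17.3
position: [0.4325, 0.1258, 0.1562]
tcp_rot: [[-0.002, -0.002, 1.0], [-1.0, -0.0, -0.002], [0.0, -1.0, -0.002]]
force: [0.0, 0.2, 0.0]
opening: 0.629
```

```bash
python3 - <<'E'
from h import *
s=bot.read_state();print(s['position'],s['opening'],s['tcp_rot'])
c=cap('wrist')
for k in ('lab_timer_mid','large_bottle_mid','sample_cup_mid','beaker_mid'):
    for r in models.spot_point('wrist',k)[:2]:
        uv=np.array(r['point'])*[640,400];print(k,round(r['conf'],2),uv.round(),at_z(c,uv,Z[k])[:2].round(4))
for p in [(280,120),(360,120)]: print(at_z(c,p,.056))
t=cap('top')['image'][100:260,280:480]
cv2.imwrite('pics/w8.png',np.hstack([cv2.resize(c['image'][60:360,100:540],(440,300)),cv2.resize(t,(360,300))]))
E
```

```text
[0.43252082 0.1257526  0.15618652] 0.6285816324986992 [[-1.53501120e-03 -1.89881441e-03  9.99997019e-01]
 [-9.99998787e-01 -2.62621339e-04 -1.53551258e-03]
 [ 2.65536210e-04 -9.99998163e-01 -1.89840898e-03]]
lab_timer_mid 0.94 [325. 166.] [0.4356 0.149 ]
large_bottle_mid 0.78 [295.  47.] [0.4107 0.2496]
[0.39792131 0.19156818 0.056     ]
[0.46459153 0.19135285 0.056     ]
```

View pics/w8.png

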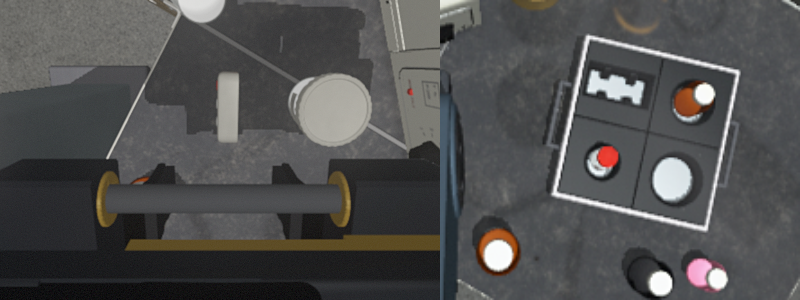

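Both placed bottles stand upright in their pockets (crop (603,158) and (695,98)). The timer is straight at (228,107), yaw about 0. Gripping it.

Emit:
arm_command(
  translation=[
    [-0.29, 0, 0.04],
    [-0.29, 0.4, 0.04],
    [-0.29, 0.8, 0.04],
    [-0.29, 0.8, 0.04],
  ],
  rotation=[
    [0, 0, 0],
    [0, 0, 0],
    [0, 0, 0],
    [0, 0, 0],
  ],
  grip=[-0.25, -0.25, -0.25, -0.25],
)

```text
time_s: 18.0
position: [0.4338, 0.1485, 0.0904]
tcp_rot: [[-0.001, -0.008, 1.0], [-1.0, -0.001, -0.001], [0.001, -1.0, -0.008]]
force: [-1.8, -0.5, 0.2]
opening: 0.626
```

Emit:
arm_command(
  translation=[
    [0, 0.51, 0],
    [0, 0.51, 0],
    [0, 0.51, 0],
    [0, 0.51, 0],
    [0, 0.51, 0],
  ],
  rotation=[
    [0, 0, 0],
    [0, 0, 0],
    [0, 0, 0],
    [0, 0, 0],
    [0, 0, 0],
  ],
  grip=[-0.25, -0.25, -0.25, 1, 1],
)

```text
time_s: 18.5
position: [0.4376, 0.1492, 0.0544]
tcp_rot: [[-0.0, 0.004, 1.0], [-1.0, 0.0, -0.0], [-0.0, -1.0, 0.004]]
force: [-0.5, 0.8, -0.0]
opening: 0.519
```

Emit:
arm_command(
  translation=[
    [0, 0, 0],
    [0, 0, 0],
    [0, 0, 0],
    [0, 0, 0],
    [0, 0, 0],
  ],
  rotation=[
    [0, 0, 0],
    [0, 0, 0],
    [0, 0, 0],
    [0, 0, 0],
    [0, 0, 0],
  ],
  grip=[1, 1, 1, 1, 1],
)

```text
time_s: 19.0
position: [0.4364, 0.1492, 0.0526]
tcp_rot: [[-0.0, 0.0, 1.0], [-1.0, 0.0, -0.0], [-0.0, -1.0, 0.0]]
force: [-0.5, -0.4, 5.5]
opening: 0.187
```

Emit:
arm_command(
  translation=[
    [0, 0, 0],
    [0, 0, 0],
  ],
  rotation=[
    [0, 0, 0],
    [0, 0, 0],
  ],
  grip=[1, 1],
)

```text
time_s: 19.2
position: [0.4364, 0.1492, 0.0525]
tcp_rot: [[-0.0, 0.0, 1.0], [-1.0, 0.0, -0.0], [-0.0, -1.0, 0.0]]
force: [-0.8, 0.5, 6.3]
opening: 0.195
```

Emit:
arm_command(
  translation=[
    [0, -1, 0],
    [0, -1, 0],
    [0, -1, 0],
  ],
  rotation=[
    [0, 0, 0],
    [0, 0, 0],
    [0, 0, 0],
  ],
  grip=[1, 1, 1],
)

```text
time_s: 19.5
position: [0.4388, 0.1495, 0.1348]
tcp_rot: [[-0.0, 0.007, 1.0], [-1.0, 0.001, -0.0], [-0.001, -1.0, 0.007]]
force: [0.8, 0.3, -0.9]
opening: 0.192
```

Emit:
arm_command(
  translation=[
    [0.85, -0.4, 0.35],
    [0.85, -0.4, 0.35],
    [0.85, -0.4, 0.35],
  ],
  rotation=[
    [0, 0, 0],
    [0, 0, 0],
    [0, 0, 0],
  ],
  grip=[1, 1, 1],
)

```text
time_s: 19.8
position: [0.4672, 0.0786, 0.1649]
tcp_rot: [[-0.004, 0.005, 1.0], [-1.0, -0.001, -0.004], [0.001, -1.0, 0.005]]
force: [0.1, 0.2, -0.8]
opening: 0.192
```

Emit:
arm_command(
  translation=[
    [0.8, 0, 0.35],
    [0.8, 0, 0.35],
    [0.8, 0, 0.35],
  ],
  rotation=[
    [0, 0, 0],
    [0, 0, 0],
    [0, 0, 0],
  ],
  grip=[1, 1, 1],
)

```text
time_s: 20.1
position: [0.493, 0.0155, 0.163]
tcp_rot: [[-0.003, -0.001, 1.0], [-1.0, -0.0, -0.003], [0.0, -1.0, -0.001]]
force: [-0.1, 0.7, -0.8]
opening: 0.184
```

Emit:
arm_command(
  translation=[
    [0.8, 0, 0.35],
    [0.8, 0, 0.35],
    [0.8, 0, 0.35],
  ],
  rotation=[
    [0, 0, 0],
    [0, 0, 0],
    [0, 0, 0],
  ],
  grip=[1, 1, 1],
)

```text
time_s: 20.4
position: [0.5207, -0.0478, 0.1632]
tcp_rot: [[-0.003, -0.001, 1.0], [-1.0, 0.0, -0.003], [-0.0, -1.0, -0.001]]
force: [-0.1, -0.1, -0.2]
opening: 0.191
```

Emit:
arm_command(
  translation=[
    [0.55, 0, 0.35],
    [0.55, 0, 0.35],
    [0.55, 0, 0.35],
    [0.55, 0, 0.35],
  ],
  rotation=[
    [0, 0.2, 0],
    [0, 0.2, 0],
    [0, 0.2, 0],
    [0, 0.2, 0],
  ],
  grip=[1, 1, 1, 1],
)

```text
time_s: 20.8
position: [0.5461, -0.0886, 0.1632]
tcp_rot: [[-0.206, -0.004, 0.979], [-0.979, 0.002, -0.206], [-0.001, -1.0, -0.004]]
force: [-0.3, 0.2, -0.8]
opening: 0.188
```

```bash
python3 - <<'E'
from h import *
s=bot.read_state();print(s['position'],s['opening'],s['force'])
c=cap('wrist')
for k in ('timer_foam_floor','large_foam_floor','lab_timer_mid'):
    for r in models.spot_point('wrist',k)[:2]:
        uv=np.array(r['point'])*[640,400];print(k,round(r['conf'],2),uv.round(),at_z(c,uv,.028)[:2].round(4))
cv2.imwrite('pics/w9.png',c['image'])
E
```

```text
[ 0.54612505 -0.0885938   0.16318953] 0.18782544315526414 [-0.28865726  0.21813619 -0.80054843]
timer_foam_floor 0.97 [333. 208.] [ 0.5525 -0.1107]
timer_foam_floor 0.5 [322. 227.] [ 0.5373 -0.1273]
lab_timer_mid 0.95 [322. 225.] [ 0.5386 -0.1254]
lab_timer_mid 0.53 [331. 208.] [ 0.5503 -0.1103]
```

View pics/w9.png

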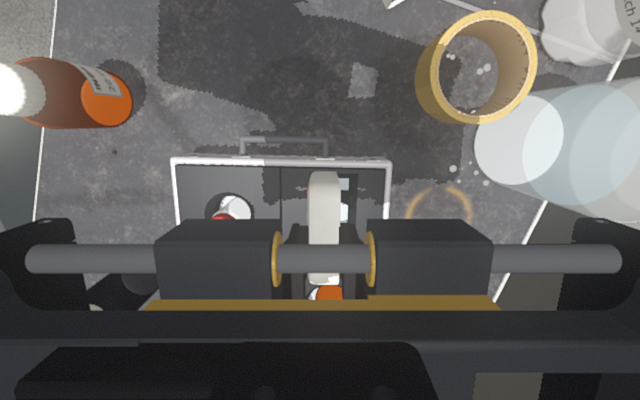

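The timer hangs aligned with the tray (edge (172,158)–(391,162) is level in the picture), and its pocket is 21 mm on.

Emit:
arm_command(
  translation=[
    [0.26, 0, 0.1],
    [0.26, 0, 0.1],
    [0.26, 0.3, 0.1],
    [0.26, 0.6, 0.1],
    [0.26, 0.6, 0.1],
  ],
  rotation=[
    [0, 0, 0],
    [0, 0, 0],
    [0, 0, 0],
    [0, 0, 0],
    [0, 0, 0],
  ],
  grip=[1, 1, 1, 1, 1],
)

```text
time_s: 21.5
position: [0.5489, -0.1112, 0.1137]
tcp_rot: [[-0.208, -0.007, 0.978], [-0.978, 0.003, -0.208], [-0.002, -1.0, -0.007]]
force: [-0.4, 0.7, -1.5]
opening: 0.192
```

Emit:
arm_command(
  translation=[
    [0, 0, 0],
    [0, 0, 0],
    [0, 0, 0],
  ],
  rotation=[
    [0, 0, 0],
    [0, 0, 0],
    [0, 0, 0],
  ],
  grip=[1, 1, 1],
)

```text
time_s: 21.8
position: [0.5525, -0.113, 0.1175]
tcp_rot: [[-0.208, 0.002, 0.978], [-0.978, -0.001, -0.208], [0.0, -1.0, 0.002]]
force: [-0.5, 0.3, -0.5]
opening: 0.194
```

Emit:
arm_command(
  translation=[
    [-0.01, 0.08, -0.02],
    [-0.01, 0.16, -0.02],
    [-0.01, 0.24, -0.02],
    [-0.01, 0.32, -0.02],
    [-0.01, 0.32, -0.02],
  ],
  rotation=[
    [0, 0, 0],
    [0, 0, 0],
    [0, 0, 0],
    [0, 0, 0],
    [0, 0, 0],
  ],
  grip=[1, 1, 1, 1, 1],
)

```text
time_s: 22.3
position: [0.5496, -0.1116, 0.0894]
tcp_rot: [[-0.209, -0.002, 0.978], [-0.978, 0.001, -0.209], [-0.0, -1.0, -0.002]]
force: [-0.1, 0.1, -3.6]
opening: 0.194
```

Emit:
arm_command(
  translation=[
    [0, 0.04, 0],
    [0, 0.07, 0],
    [0, 0.1, 0],
    [0, 0.12, 0],
    [0, 0.12, 0],
  ],
  rotation=[
    [0, 0, 0],
    [0, 0, 0],
    [0, 0, 0],
    [0, 0, 0],
    [0, 0, 0],
  ],
  grip=[1, 1, 1, 1, 1],
)

```text
time_s: 22.8
position: [0.5501, -0.1118, 0.0808]
tcp_rot: [[-0.208, -0.0, 0.978], [-0.978, 0.0, -0.208], [-0.0, -1.0, -0.0]]
force: [-1.0, 0.2, -0.9]
opening: 0.195
```

Emit:
arm_command(
  translation=[
    [0, 0.03, 0],
    [0, 0.03, 0],
    [0, 0.03, 0],
    [0, 0.03, 0],
    [0, 0.03, 0],
  ],
  rotation=[
    [0, 0, 0],
    [0, 0, 0],
    [0, 0, 0],
    [0, 0, 0],
    [0, 0, 0],
  ],
  grip=[1, 1, 1, -0.1, -0.1],
)

```text
time_s: 23.3
position: [0.5507, -0.1119, 0.079]
tcp_rot: [[-0.208, 0.001, 0.978], [-0.978, -0.001, -0.208], [0.0, -1.0, 0.001]]
force: [0.6, -1.0, -0.7]
opening: 0.298
```

Emit:
arm_command(
  translation=[
    [0, 0, 0],
    [0, 0, 0],
    [0, 0, 0],
    [0, -0.7, 0],
    [0, -0.7, 0],
  ],
  rotation=[
    [0, 0, 0],
    [0, 0, 0],
    [0, 0, 0],
    [0, 0, 0],
    [0, 0, 0],
  ],
  grip=[-0.1, -0.1, -0.1, -0.1, -0.1],
)

```text
time_s: 23.8
position: [0.5531, -0.1129, 0.1377]
tcp_rot: [[-0.208, 0.006, 0.978], [-0.978, -0.003, -0.208], [0.001, -1.0, 0.007]]
force: [1.0, -0.8, 0.0]
opening: 0.549
```

Emit:
arm_command(
  translation=[
    [0, 0, 0],
    [0, 0, 0],
    [0, 0, 0],
    [0, 0, 0],
    [0, 0, 0],
  ],
  rotation=[
    [0, 0, 0],
    [0, 0, 0],
    [0, 0, 0],
    [0, 0, 0],
    [0, 0, 0],
  ],
  grip=[1, 1, 1, 1, 1],
)

```text
time_s: 24.3
position: [0.5498, -0.1116, 0.1339]
tcp_rot: [[-0.208, -0.001, 0.978], [-0.978, 0.001, -0.208], [-0.0, -1.0, -0.002]]
force: [0.3, -0.5, -0.3]
opening: 0.182
```

Emit:
arm_command(
  translation=[
    [0, 0, 0],
    [0, 0, 0],
    [0, 0, 0],
    [0, 0, 0],
    [0, 0, 0],
  ],
  rotation=[
    [0, 0, 0],
    [0, 0, 0],
    [0, 0, 0],
    [0, 0, 0],
    [0, 0, 0],
  ],
  grip=[1, 1, 1, 1, 1],
)

```text
time_s: 24.8
position: [0.5503, -0.1118, 0.1347]
tcp_rot: [[-0.208, 0.0, 0.978], [-0.978, -0.0, -0.208], [0.0, -1.0, 0.0]]
force: [0.8, -0.2, 0.1]
opening: 0.004
```

Emit:
arm_command(
  translation=[
    [0, 0.15, 0],
    [0, 0.25, 0],
    [0, 0.3, 0],
    [0, 0.3, 0],
  ],
  rotation=[
    [0, 0, 0],
    [0, 0, 0],
    [0, 0, 0],
    [0, 0, 0],
  ],
  grip=[1, 1, 1, 1],
)

```text
time_s: 25.2
position: [0.5495, -0.1115, 0.1094]
tcp_rot: [[-0.208, -0.002, 0.978], [-0.978, 0.001, -0.208], [-0.0, -1.0, -0.002]]
force: [-0.2, -0.8, 0.3]
opening: 0.007
```

Emit:
arm_command(
  translation=[
    [0, 0.02, 0],
    [0, 0.04, 0],
    [0, 0.06, 0],
    [0, 0.06, 0],
  ],
  rotation=[
    [0, 0, 0],
    [0, 0, 0],
    [0, 0, 0],
    [0, 0, 0],
  ],
  grip=[1, 1, 1, 1],
)

```text
time_s: 25.6
position: [0.5502, -0.1118, 0.1058]
tcp_rot: [[-0.208, -0.0, 0.978], [-0.978, 0.0, -0.208], [-0.0, -1.0, -0.0]]
force: [-0.9, -0.5, -1.4]
opening: 0.005
```

Feeling on in 1–2 mm steps until contact.

Emit:
arm_command(
  translation=[
    [0, 0.02, 0],
    [0, 0.03, 0],
    [0, 0.03, 0],
  ],
  rotation=[
    [0, 0, 0],
    [0, 0, 0],
    [0, 0, 0],
  ],
  grip=[1, 1, 1],
)

```text
time_s: 25.9
position: [0.5502, -0.1118, 0.1034]
tcp_rot: [[-0.208, -0.0, 0.978], [-0.978, 0.0, -0.208], [-0.0, -1.0, -0.0]]
force: [-0.5, -0.1, -0.7]
opening: 0.003
```

Emit:
arm_command(
  translation=[
    [0, 0.01, 0],
    [0, 0.02, 0],
    [0, 0.02, 0],
  ],
  rotation=[
    [0, 0, 0],
    [0, 0, 0],
    [0, 0, 0],
  ],
  grip=[1, 1, 1],
)

```text
time_s: 26.2
position: [0.5502, -0.1118, 0.1017]
tcp_rot: [[-0.208, -0.0, 0.978], [-0.978, 0.0, -0.208], [-0.0, -1.0, -0.0]]
force: [-0.2, -0.6, 0.2]
opening: 0.008
```

No contact below the timer's expected top, so I'm backing up to look.

Emit:
arm_command(
  translation=[
    [-0.7, -1, 0],
    [-0.7, -1, 0],
    [-0.7, -1, 0],
  ],
  rotation=[
    [0, 0, 0],
    [0, 0, 0],
    [0, 0, 0],
  ],
  grip=[-0.2, -0.2, -0.2],
)

```text
time_s: 26.5
position: [0.5659, -0.0553, 0.187]
tcp_rot: [[-0.205, 0.011, 0.979], [-0.979, -0.002, -0.205], [-0.0, -1.0, 0.011]]
force: [0.4, -1.1, -0.2]
opening: 0.194
```

Emit:
arm_command(
  translation=[
    [-1, -0.3, -1],
    [-1, -0.3, -1],
    [-1, -0.3, -1],
    [-1, -0.3, -1],
  ],
  rotation=[
    [0, 0, 0],
    [0, 0, 0],
    [0, 0, 0],
    [0, 0, 0],
  ],
  grip=[-1, -1, -1, -1],
)

```text
time_s: 26.9
position: [0.4989, 0.0393, 0.206]
tcp_rot: [[-0.205, -0.001, 0.979], [-0.979, -0.0, -0.205], [0.0, -1.0, -0.001]]
force: [0.0, -0.3, -0.1]
opening: 0.559
```

```bash
python3 - <<'E'
from h import *
s=bot.read_state();print(s['position'])
t=cap('top')['image'][100:260,280:480]
u=cap('scene')['image'][140:240,280:420]
cv2.imwrite('pics/w10.png',np.hstack([cv2.resize(t,(450,360)),cv2.resize(u,(350,360))]))
E
```

```text
[0.4988625  0.03932336 0.20601222]
```

View pics/w10.png

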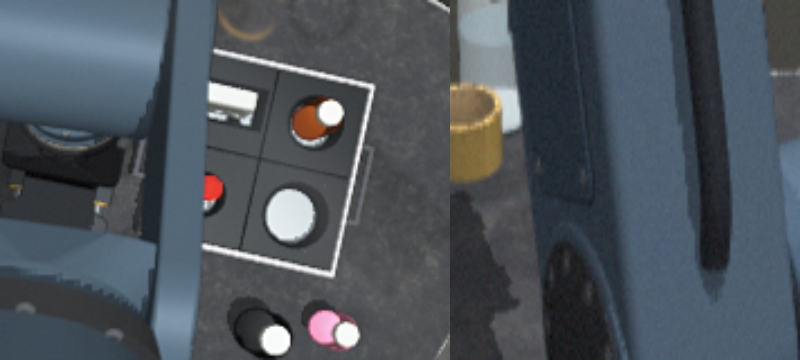

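Emit:
arm_command(
  translation=[
    [-0.7, 0.15, -0.53],
    [-0.7, 0.15, -0.53],
  ],
  rotation=[
    [0, 0, 0],
    [0, 0, 0],
  ],
  grip=[-0.6, -0.6],
)

```text
time_s: 27.2
position: [0.4702, 0.1015, 0.1927]
tcp_rot: [[-0.211, -0.002, 0.978], [-0.978, 0.0, -0.211], [-0.0, -1.0, -0.002]]
force: [-0.2, 0.0, -1.5]
opening: 0.78
```

Emit:
arm_command(
  translation=[
    [-0.7, 0.15, -0.53],
    [-0.7, 0.15, -0.53],
  ],
  rotation=[
    [0, 0, 0],
    [0, 0, 0],
  ],
  grip=[-0.6, -0.6],
)

```text
time_s: 27.4
position: [0.4402, 0.1658, 0.1806]
tcp_rot: [[-0.209, -0.002, 0.978], [-0.978, 0.0, -0.209], [0.0, -1.0, -0.002]]
force: [-0.3, 0.2, -0.7]
opening: 0.799
```

Emit:
arm_command(
  translation=[
    [-0.7, 0.15, -0.53],
    [-0.7, 0.15, -0.53],
    [-0.7, 0.15, -0.53],
    [-0.7, 0.15, -0.53],
  ],
  rotation=[
    [0, 0, 0],
    [0, 0, 0],
    [0, 0, 0],
    [0, 0, 0],
  ],
  grip=[-0.6, -0.6, -0.6, -0.6],
)

```text
time_s: 27.8
position: [0.4126, 0.228, 0.1694]
tcp_rot: [[-0.208, 0.001, 0.978], [-0.978, -0.001, -0.208], [0.0, -1.0, 0.001]]
force: [-0.6, 0.2, -0.4]
opening: 0.797
```

```bash
python3 - <<'E'
from h import *
s=bot.read_state();print(s['position'],s['opening'],bot.tip_extent)
c=cap('wrist')
for k in ('large_bottle_mid','beaker_mid'):
    for r in models.spot_point('wrist',k)[:2]:
        uv=np.array(r['point'])*[640,400];print(k,round(r['conf'],2),uv.round(),at_z(c,uv,Z[k])[:2].round(4))
t=cap('top');
for r in models.spot_point('top','lab_timer_mid')[:2]:
    uv=np.array(r['point'])*[640,400];print('timer',round(r['conf'],2),uv.round(),at_z(t,uv,.056)[:2].round(4))
# expected outline of timer top at z=.084 and lifted .096
P=cv2.Rodrigues(np.array(t['rvec']))[0]
I=t['image'][110:190,330:430];I=cv2.resize(I,None,fx=5,fy=5,interpolation=cv2.INTER_CUBIC)
ey=np.array([.208,.978]);ex=np.array([.978,-.208])
for z,col in ((.084,(0,255,0)),(.098,(0,0,255))):
    q=np.array([[*(np.array([.550,-.1118])+a*.01*ex+b*.031*ey),z] for a,b in((1,1),(1,-1),(-1,-1),(-1,1))])
    uv=cv2.projectPoints(q,t['rvec'],t['tvec'],t['mtx'],None)[0].reshape(-1,2)
    cv2.polylines(I,[((uv-[330,110]+.5)*5).astype(int)],True,col,1)
cv2.imwrite('pics/w11.png',np.hstack([cv2.resize(c['image'][:330,100:540],(440,330)),cv2.resize(I,(360,288)) if 0 else cv2.copyMakeBorder(I[:330,:350],0,0,0,0,0)]))
E
```

```text
[0.41260954 0.22803421 0.16944486] 0.7973839968035384 0.022
large_bottle_mid 0.97 [317. 170.] [0.4129 0.2491]
beaker_mid 0.68 [445. 238.] [0.5262 0.1498]
beaker_mid 0.56 [403.  92.] [0.5056 0.3017]
timer 0.73 [381. 146.] [ 0.5485 -0.1161]
```

View pics/w11.png

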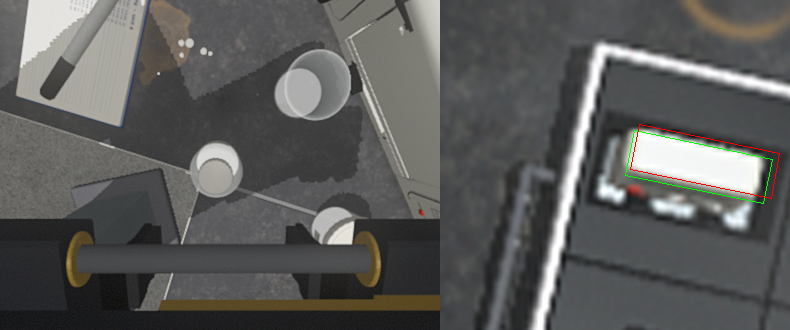

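The large bottle is at (215,170) in the crop, world (.413,.249). The timer sits in its pocket aligned, but its height needs another touch check later. Grasping the large bottle.

Emit:
arm_command(
  translation=[
    [-0.26, 0, -0.05],
    [-0.26, 0.3, -0.05],
    [-0.26, 0.8, -0.05],
    [-0.26, 0.8, -0.05],
  ],
  rotation=[
    [0, 0, 0],
    [0, 0, 0],
    [0, 0, 0],
    [0, 0, 0],
  ],
  grip=[-0.6, -0.6, -0.6, -0.6],
)

```text
time_s: 28.45
position: [0.4087, 0.2482, 0.1024]
tcp_rot: [[-0.209, -0.009, 0.978], [-0.978, -0.003, -0.209], [0.005, -1.0, -0.008]]
force: [-0.4, 0.1, 0.4]
opening: 0.806
```

Emit:
arm_command(
  translation=[
    [0, 0.3, 0],
    [0, 0.6, 0],
    [0, 0.64, 0],
    [0, 0.64, 0],
    [0, 0.64, 0],
  ],
  rotation=[
    [0, 0, 0],
    [0, 0, 0],
    [0, 0, 0],
    [0, 0, 0],
    [0, 0, 0],
  ],
  grip=[-0.6, -0.6, -0.6, -0.6, 1],
)

```text
time_s: 28.95
position: [0.4125, 0.25, 0.0561]
tcp_rot: [[-0.209, 0.002, 0.978], [-0.978, 0.001, -0.209], [-0.001, -1.0, 0.002]]
force: [0.3, 0.9, -0.2]
opening: 0.767
```

Emit:
arm_command(
  translation=[
    [0, 0, 0],
    [0, 0, 0],
    [0, 0, 0],
    [0, 0, 0],
    [0, 0, 0],
  ],
  rotation=[
    [0, 0, 0],
    [0, 0, 0],
    [0, 0, 0],
    [0, 0, 0],
    [0, 0, 0],
  ],
  grip=[1, 1, 1, 1, 1],
)

```text
time_s: 29.45
position: [0.4118, 0.2501, 0.0553]
tcp_rot: [[-0.208, 0.001, 0.978], [-0.978, 0.0, -0.208], [-0.001, -1.0, 0.001]]
force: [0.4, -0.1, 5.7]
opening: 0.526
```

Emit:
arm_command(
  translation=[
    [0, -0.5, 0],
    [0, -1, 0],
    [0, -1, 0],
  ],
  rotation=[
    [0, 0, 0],
    [0, 0, 0],
    [0, 0, 0],
  ],
  grip=[1, 1, 1],
)

```text
time_s: 29.75
position: [0.4144, 0.251, 0.1385]
tcp_rot: [[-0.208, 0.009, 0.978], [-0.978, 0.003, -0.208], [-0.005, -1.0, 0.008]]
force: [-0.1, -0.3, -1.0]
opening: 0.531
```

Emit:
arm_command(
  translation=[
    [0.88, -0.6, 0.23],
    [0.88, -0.6, 0.23],
    [0.88, -0.6, 0.23],
  ],
  rotation=[
    [0, 0, 0],
    [0, 0, 0],
    [0, 0, 0],
  ],
  grip=[1, 1, 1],
)

```text
time_s: 30.05
position: [0.4158, 0.175, 0.184]
tcp_rot: [[-0.211, 0.003, 0.977], [-0.977, -0.0, -0.211], [-0.0, -1.0, 0.003]]
force: [0.4, 0.7, -0.5]
opening: 0.523
```

Emit:
arm_command(
  translation=[
    [0.88, 0, 0.23],
    [0.88, 0, 0.23],
  ],
  rotation=[
    [0, 0, 0],
    [0, 0, 0],
  ],
  grip=[1, 1],
)

```text
time_s: 30.25
position: [0.4174, 0.1035, 0.1818]
tcp_rot: [[-0.207, -0.001, 0.978], [-0.978, -0.0, -0.207], [0.001, -1.0, -0.001]]
force: [0.1, 1.2, -0.9]
opening: 0.522
```

Emit:
arm_command(
  translation=[
    [0.88, 0, 0.23],
    [0.88, 0, 0.23],
  ],
  rotation=[
    [0, 0, 0],
    [0, 0, 0],
  ],
  grip=[1, 1],
)

```text
time_s: 30.45
position: [0.4212, 0.0299, 0.1817]
tcp_rot: [[-0.209, -0.001, 0.978], [-0.978, -0.0, -0.209], [0.0, -1.0, -0.001]]
force: [1.4, -0.5, -0.4]
opening: 0.523
```

Emit:
arm_command(
  translation=[
    [0.88, 0, 0.23],
    [0.88, 0, 0.23],
  ],
  rotation=[
    [0, 0, 0],
    [0, 0, 0],
  ],
  grip=[1, 1],
)

```text
time_s: 30.65
position: [0.425, -0.0432, 0.1817]
tcp_rot: [[-0.21, -0.0, 0.978], [-0.978, -0.0, -0.21], [0.0, -1.0, -0.0]]
force: [1.2, 1.0, -0.5]
opening: 0.522
```

Emit:
arm_command(
  translation=[
    [0.88, 0, 0.23],
    [0.88, 0, 0.23],
  ],
  rotation=[
    [0, 0, 0],
    [0, 0, 0],
  ],
  grip=[1, 1],
)

```text
time_s: 30.85
position: [0.4287, -0.1162, 0.1817]
tcp_rot: [[-0.21, 0.0, 0.978], [-0.978, -0.001, -0.21], [0.001, -1.0, 0.0]]
force: [0.6, -0.4, -0.7]
opening: 0.527
```

Emit:
arm_command(
  translation=[
    [0.78, 0, 0.23],
    [0.78, 0, 0.23],
    [0.78, 0, 0.23],
    [0.78, 0, 0.23],
  ],
  rotation=[
    [0, 0, 0],
    [0, 0, 0],
    [0, 0, 0],
    [0, 0, 0],
  ],
  grip=[1, 1, 1, 1],
)

```text
time_s: 31.25
position: [0.4321, -0.1769, 0.1816]
tcp_rot: [[-0.209, -0.003, 0.978], [-0.978, 0.003, -0.209], [-0.002, -1.0, -0.003]]
force: [-0.7, -0.3, -0.1]
opening: 0.524
```

```bash
python3 - <<'E'
from h import *
s=bot.read_state();print(s['position'],s['opening'],s['force'])
c=cap('wrist')
for k,z in (('large_foam_floor',.028),('vial_mid',.061),('lab_timer_mid',.056)):
    for r in models.spot_point('wrist',k)[:2]:
        uv=np.array(r['point'])*[640,400];print(k,round(r['conf'],2),uv.round(),at_z(c,uv,z)[:2].round(4))
cv2.imwrite('pics/w12.png',c['image'])
E
```

```text
[ 0.43207855 -0.17689297  0.18160035] 0.5244776719587962 [-0.73621597 -0.31957425 -0.14608026]
large_foam_floor 0.76 [327. 198.] [ 0.4347 -0.1912]
large_foam_floor 0.24 [435.  93.] [ 0.5595 -0.11  ]
vial_mid 0.87 [335.  95.] [ 0.4622 -0.0935]
lab_timer_mid 0.59 [438.  96.] [ 0.5518 -0.1135]
```

View pics/w12.png

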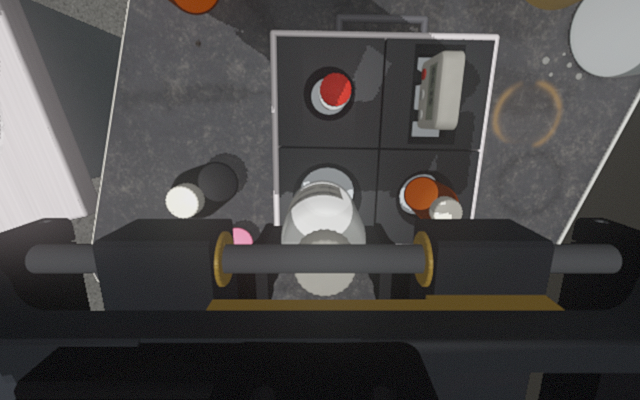

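The vial (332,92), small bottle (425,195) and timer (440,90) stand in their pockets. The large bottle is over the edge of its own (328,185). Fine shift, then lower.

Emit:
arm_command(
  translation=[
    [0.12, 0, 0.04],
    [0.12, 0, 0.04],
    [0.12, 0.4, 0.04],
    [0.12, 0.7, 0.04],
    [0.12, 0.7, 0.04],
  ],
  rotation=[
    [0, 0, 0],
    [0, 0, 0],
    [0, 0, 0],
    [0, 0, 0],
    [0, 0, 0],
  ],
  grip=[1, 1, 1, 1, 1],
)

```text
time_s: 31.95
position: [0.4324, -0.1873, 0.1245]
tcp_rot: [[-0.209, -0.005, 0.978], [-0.978, 0.004, -0.209], [-0.003, -1.0, -0.006]]
force: [-0.2, 0.7, -0.6]
opening: 0.525
```

Emit:
arm_command(
  translation=[
    [0, 0.1, 0],
    [0, 0.3, 0],
    [0, 0.47, 0],
    [0, 0.47, 0],
    [0, 0.47, 0],
  ],
  rotation=[
    [0, 0, 0],
    [0, 0, 0],
    [0, 0, 0],
    [0, 0, 0],
    [0, 0, 0],
  ],
  grip=[1, 1, 1, 1, 1],
)

```text
time_s: 32.45
position: [0.4348, -0.1889, 0.0897]
tcp_rot: [[-0.208, 0.001, 0.978], [-0.978, -0.001, -0.208], [0.001, -1.0, 0.001]]
force: [-0.2, 0.0, 0.0]
opening: 0.523
```

Emit:
arm_command(
  translation=[
    [0, 0.05, 0],
    [0, 0.06, 0],
    [0, 0.06, 0],
  ],
  rotation=[
    [0, 0, 0],
    [0, 0, 0],
    [0, 0, 0],
  ],
  grip=[1, 1, 1],
)

```text
time_s: 32.75
position: [0.4344, -0.1887, 0.0846]
tcp_rot: [[-0.208, 0.001, 0.978], [-0.978, -0.001, -0.208], [0.0, -1.0, 0.001]]
force: [-0.2, 0.6, -0.3]
opening: 0.527
```

Emit:
arm_command(
  translation=[
    [0, 0, 0],
    [0, 0, 0],
    [0, 0, 0],
    [0, 0, 0],
    [0, 0, 0],
  ],
  rotation=[
    [0, 0, 0],
    [0, 0, 0],
    [0, 0, 0],
    [0, 0, 0],
    [0, 0, 0],
  ],
  grip=[-0.5, -0.5, -0.5, -0.5, -0.5],
)

```text
time_s: 33.25
position: [0.4342, -0.1885, 0.0843]
tcp_rot: [[-0.208, 0.0, 0.978], [-0.978, -0.0, -0.208], [0.0, -1.0, 0.0]]
force: [-0.7, -0.9, 0.4]
opening: 0.746
```

Emit:
arm_command(
  translation=[
    [0, -0.5, 0],
    [0, -1, 0],
    [0, -1, 0],
    [0, -1, 0],
  ],
  rotation=[
    [0, 0, 0],
    [0, 0, 0],
    [0, 0, 0],
    [0, 0, 0],
  ],
  grip=[-0.5, -0.5, -0.5, -0.5],
)

```text
time_s: 33.65
position: [0.4346, -0.1887, 0.165]
tcp_rot: [[-0.208, 0.002, 0.978], [-0.978, -0.001, -0.208], [0.001, -1.0, 0.002]]
force: [-0.2, -0.3, -0.8]
opening: 0.749
```

```bash
python3 - <<'E'
from h import *
s=bot.read_state();print(s['position'],s['opening'])
c=cap('wrist')
for k,z in (('vial_mid',.061),('lab_timer_mid',.056)):
    for r in models.spot_point('wrist',k)[:1]:
        uv=np.array(r['point'])*[640,400];print(k,round(r['conf'],2),uv.round(),at_z(c,uv,z)[:2].round(4))
I=c['image'].copy();s=c['state']
H=np.array(c['hand_eye']);T=np.eye(4);T[:3,:3]=s['tcp_rot'];T[:3,3]=s['position'];M=np.linalg.inv(T@H)
ey=np.array([.208,.978]);ex=np.array([.978,-.208]);f=[]
for z,col in ((.084,(0,255,0)),(.098,(0,0,255))):
    q=np.array([[*(np.array([.551,-.112])+a*.01*ex+b*.031*ey),z] for a,b in((1,1),(1,-1),(-1,-1),(-1,1))])
    uv=cv2.projectPoints(q,cv2.Rodrigues(M[:3,:3])[0],M[:3,3],c['mtx'],None)[0].reshape(-1,2)
    f.append((uv,col))
print([a.round() for a,_ in f])
x0,y0=330,0;I=cv2.resize(I[0:220,260:560],None,fx=2.6,fy=2.6,interpolation=cv2.INTER_CUBIC)
for uv,col in f: cv2.polylines(I,[((uv-[260,0]+.5)*2.6).astype(int)],True,col,1)
cv2.imwrite('pics/w13.png',I)
E
```

```text
[ 0.43455323 -0.18872549  0.16499002] 0.74887417960733
vial_mid 0.98 [331.  77.] [ 0.4636 -0.0929]
lab_timer_mid 0.93 [439.  80.] [ 0.5518 -0.1133]
[array([[470.,  28.],
       [461., 117.],
       [435., 117.],
       [442.,  28.]]), array([[480.,  22.],
       [469., 116.],
       [442., 116.],
       [450.,  22.]])]
```

View pics/w13.png

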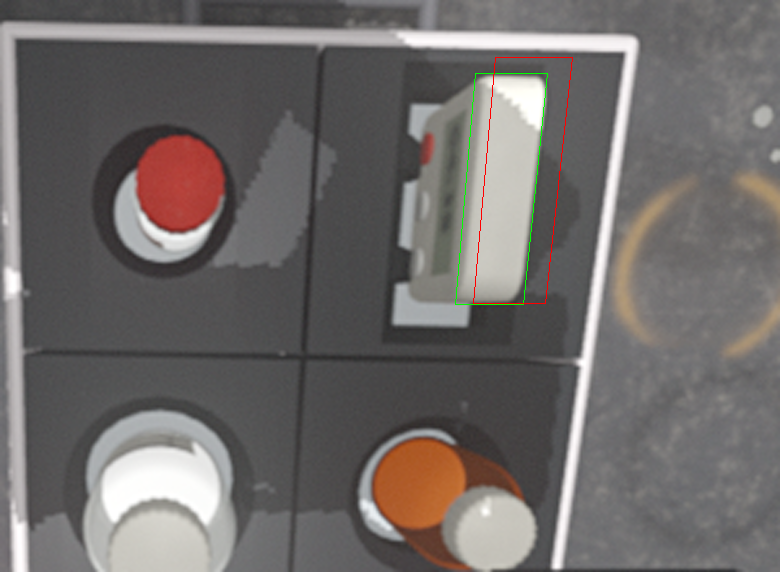

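The timer's top fits the green outline (seated, z=.084), not the red one (raised 14 mm). I'll retreat for a last check with the fixed camera.

Emit:
arm_command(
  translation=[
    [0, -0.8, 0],
    [-1, -0.8, 0],
    [-1, -0.8, 0],
  ],
  rotation=[
    [0, 0, 0],
    [0, 0, 0],
    [0, 0, 0],
  ],
  grip=[-0.5, -0.5, -0.5],
)

```text
time_s: 34.1
position: [0.4509, -0.1092, 0.2282]
tcp_rot: [[-0.21, -0.0, 0.978], [-0.978, 0.001, -0.21], [-0.001, -1.0, -0.001]]
force: [-0.7, 0.0, -0.2]
opening: 0.75
```

Emit:
arm_command(
  translation=[
    [-1, 0, -0.1],
    [-1, 0, -0.1],
  ],
  rotation=[
    [0, 0, 0],
    [0, 0, 0],
  ],
  grip=[-0.5, -0.5],
)

```text
time_s: 34.3
position: [0.4586, -0.0277, 0.2271]
tcp_rot: [[-0.208, -0.003, 0.978], [-0.978, 0.002, -0.208], [-0.001, -1.0, -0.003]]
force: [0.9, 0.2, 0.7]
opening: 0.752
```

Emit:
arm_command(
  translation=[
    [-1, 0, -0.3],
    [-1, 0, -0.3],
  ],
  rotation=[
    [0, 0, 0],
    [0, 0, 0],
  ],
  grip=[-0.5, -0.5],
)

```text
time_s: 34.5
position: [0.4513, 0.0554, 0.2267]
tcp_rot: [[-0.208, -0.004, 0.978], [-0.978, 0.001, -0.208], [-0.0, -1.0, -0.004]]
force: [0.1, -0.0, -0.4]
opening: 0.751
```

Emit:
arm_command(
  translation=[
    [-1, 0, -0.3],
    [-1, 0, -0.3],
  ],
  rotation=[
    [0, 0, 0],
    [0, 0, 0],
  ],
  grip=[-0.5, -0.5],
)

```text
time_s: 34.7
position: [0.4444, 0.1385, 0.2268]
tcp_rot: [[-0.207, -0.004, 0.978], [-0.978, 0.0, -0.207], [0.0, -1.0, -0.004]]
force: [1.0, 0.8, -0.7]
opening: 0.748
```

Emit:
arm_command(
  translation=[
    [-1, 0, -0.3],
    [-1, 0, -0.3],
    [-1, 0, -0.3],
  ],
  rotation=[
    [0, 0, 0],
    [0, 0, 0],
    [0, 0, 0],
  ],
  grip=[-0.5, -0.5, -0.5],
)

```text
time_s: 35.0
position: [0.4378, 0.2227, 0.2267]
tcp_rot: [[-0.203, -0.003, 0.979], [-0.979, 0.001, -0.203], [0.0, -1.0, -0.003]]
force: [-0.6, 0.1, -0.8]
opening: 0.75
```

```bash
python3 - <<'E'
from h import *
print(bot.read_state()['position'])
c=cap('top')
for k,z in (('vial_mid',.061),('small_bottle_mid',.0655),('large_bottle_mid',.074),('lab_timer_mid',.056),('sample_cup_mid',.0345),('beaker_mid',.035)):
    for r in models.spot_point('top',k)[:3]:
        uv=np.array(r['point'])*[640,400];print(k,round(r['conf'],2),uv.round(),at_z(c,uv,z)[:2].round(4))
I=c['image'][105:235,320:450].copy();I=cv2.resize(I,None,fx=4.5,fy=4.5,interpolation=cv2.INTER_CUBIC)
def circ(p,z,r,col):
    a=np.linspace(0,6.3,60);q=np.c_[p[0]+r*np.cos(a),p[1]+r*np.sin(a),0*a+z]
    uv=cv2.projectPoints(q,c['rvec'],c['tvec'],c['mtx'],None)[0].reshape(-1,2)
    cv2.polylines(I,[((uv-[320,105]+.5)*4.5).astype(int)],True,col,1)
for p,r,h,z in (((.4565,-.0918),.0175,.066,.028),((.5298,-.207),.023,.075,.028),((.4345,-.1875),.028,.092,.028)):
    circ(p,z,r,(255,255,0)); circ(p,z+h,.012,(0,255,0))
cv2.imwrite('pics/w14.png',I)
E
```

```text
[0.43779129 0.2226836  0.22673823]
vial_mid 0.73 [368. 184.] [ 0.4615 -0.0853]
vial_mid 0.52 [379. 145.] [ 0.5493 -0.1111]
small_bottle_mid 0.62 [314. 239.] [0.3394 0.0391]
small_bottle_mid 0.58 [433. 249.] [ 0.3142 -0.2273]
small_bottle_mid 0.53 [419. 151.] [ 0.5334 -0.2   ]
large_bottle_mid 0.8 [401. 249.] [ 0.3155 -0.1528]
large_bottle_mid 0.6 [416. 196.] [ 0.4335 -0.1895]
lab_timer_mid 0.89 [378. 143.] [ 0.554  -0.1093]
sample_cup_mid 0.87 [265. 161.] [0.5186 0.1513]
beaker_mid 0.33 [379. 143.] [ 0.5575 -0.1163]
```

View pics/w14.png

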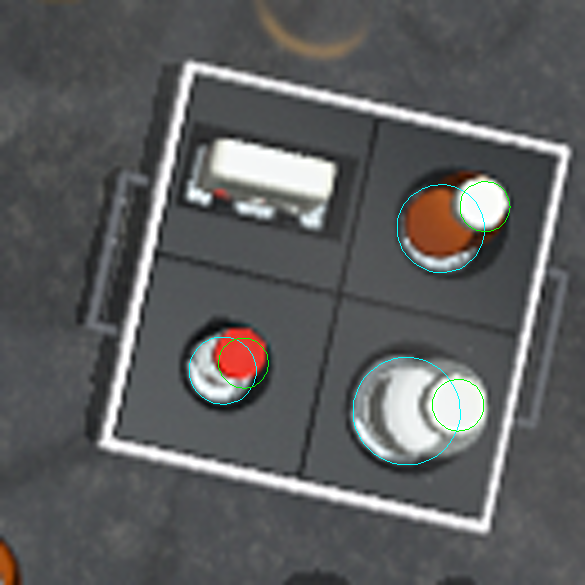

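All four parts stand in their own pockets, with the cap rings matching the seated heights. Handing in.

```bash
python3 -c "
from h import *
print(bot.hand_in())"
```

```text
the job is handed in; nothing more can be done
None
```

I packed the small amber bottle, the vial, the timer and the large bottle into their foam pockets. I handed the job in at about 35 s of the 112 s allowed. No verdict came back.

**Bottles:** in the last top picture the three bottles stand upright. Each cap lies within about 3 mm of where a bottle seated in its pocket should show it.

**Timer:** it lines up with its pocket in yaw, and its top edge in the wrist view matches the seated height of 84 mm.
- **Touch test disagreed:** I lowered the closed fingertips to a reading of about 80 mm over the timer and felt no clear contact. A seated timer should have touched at 84 mm. So the timer is not standing high, but I never felt a firm press against the floor.
- **Seating:** it was lowered in the grip to floor depth (to within about 1 mm), so I took it as seated.

**Small amber bottle:** the jaws closed narrower than its body (31 mm against 38 mm), so it was held higher up, on the shoulder or cap. It did not drop and went into its pocket normally.

**Cup and beaker:** I never touched either. The sample cup measured within about 4 mm of its first position. The networks did not find the beaker in the last picture, but seen from the large bottle's place at 28 s it was within about 3 mm.

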